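# Unclip a mini PC cover along its seam

### The arm

A 7-joint arm with a two-finger parallel gripper is mounted at the origin on the work surface. World frame = base frame: x ahead of the robot, y to its left, z up, the work surface at z = 0. Lengths are in m, angles in rad, forces in N, time in s.
With the tool pointing down it reaches from about 0.4 to 0.85 m from the base axis. Payload 4.5 kg.
Tool frame: the origin (TCP) lies at the very end of the fingers, on their centre line; the grasp point (between the pads) lies 19 mm behind it (r.grip_point_offset is the distance from the TCP to the grasp point, in m); y points along the fingers, x is the direction in which the jaws open and shut, and the axes are right-handed (so a half turn about y gives the same grasp; the last joint's range is limited). The gripper opens to 88 mm and grips with 3 to 60 N. Pads are 18 mm wide; open, the fingers measure 123 mm over their backs; the gripper's body (75 mm by 187 mm) begins 45 mm behind the grasp point.
Start: joints at [1.279, 0.689, -0.195, 1.565, 0.157, 0.902, -0.215], TCP at [0.2, -0.592, 0.239] pointing down, gripper open.
Joint ranges: [-3.01, 3.01], [-0.46, 2.08], [-1.47, 1.51], [0.13, 2.56], [-1, 4.14], [0.04, 2.09], [-2.66, 2.66]. Speed limits (rad/s): [2.57, 2.57, 3.14, 3.14, 3.14, 3.14, 3.14].

### API

Orientations are given as a unit quaternion [x, y, z, w].
In Python, from plant import get_state, snapshot, camera_params, job, r gives the robot as it stands.
- The arm moves only by the tool carry_out, never from a script. Its arguments are lists of equal length, an entry for each row: "offset": the shift along the world's x, y, z in m, a list of three; "twist": the turn about the world's z in degrees. In form: {"offset": [[tx, ty, tz], ...], "twist": [twist, ...]}. A call has 1 to 8 rows; each row shifts and turns the commanded pose from where the row before left it; what a row does not reach is not made up. A row lasts 1/8 s, in which the tool goes at most 62.5 mm and 10.7 degrees, less where a joint would pass 70% of its speed; a pose out of reach is approached as far as the arm can. A call with a gripper value outside its range is refused whole. "grip" is the finger opening in m, from 0 to 0.0881, set as the call begins (left out, the last holds). The fingers move at their own pace and stop on an object; "newtons" is the grip in N (left out, the last holds). Time passes only in rows, so rows that do not move let the fingers close. It gives the time, the measured TCP pose, the force and the opening at its end, in the units of the state.
- get_state(): the state, without advancing time (a new reading comes with each control period).
- snapshot(name): name is "scene" or "side" or "wrist"; returns the picture (384x512x3 uint8, red, green, blue); there is no depth.
- camera_params(name): a dict with "camera_matrix" (3x3 intrinsics, pixels), "eye" and "orientation" of the camera in the world. Camera axes: x right, y up, looking along -z (the intrinsics and any distortion apply to the point x, -y, -z); pixel columns grow to the right and rows downward; lengths in m; the calibration is good to about 2 mm. A picture is of the moment at which its call begins: read the wrist's pose just before it. camera_params takes no time and is no camera call; for the wrist camera it gives the pose at the moment of the call.
- job.finish_job(): hands the job in, once; it reports no verdict.
The state is a dict: "clock": time; "q": joint angles; "qd": joint speeds; "joint_torque": joint torques, N m; "tool_pos": TCP position; "eef_rot": TCP orientation; "contact_force": force on the tool from outside, world axes, zero at the start; "moment": the same for the moment, N m; "opening": opening from 0.0 (shut) to 1.0 (fully open).
Only numpy, scipy, OpenCV 4.12 (cv2) and the standard library are available. Lean on these libraries where they do the work, as an engineer would, in place of code of your own. Each camera call takes 0.05 s, during which the arm holds its last target. There are 200 camera calls.

### The job

Take the steel probe from its stand, set its tip into the seam on top of the mini PC at the end with the wide notch, and slide it slowly (about 2 cm a second) along the seam and round the corner in a single pass, pressing only lightly (about 5 N) on the channel floor so that the three clips in the seam are pushed down flush one after another. Do not lift the tip out of the seam before the last clip is down; then hang the probe upright in its stand again. Leave the mug, bottle and fan where they are.

Things in the scene. Friction and masses are not known exactly. Their poses are not given: they have to be found in the camera images.
- probe: straight probe, 145 mm, hanging upright in the stand. Origin: the end of its rounded steel tip; z runs up the probe. Tip 6 mm thick for the lowest 38 mm, shaft up to 12 mm thick up to 70 mm, black collar disc of 36 mm diameter from 70 to 75 mm, black handle from 75 to 145 mm: 24 mm along its x, 16 mm along its y (grip it across y). About 70 g.
- stand: fixed metal stand, foot 90 by 90 mm; its top plate, 60 by 64 mm, top face at 90 mm, has a 24 mm square hole through its centre in which the probe hangs by its collar (probe origin then 20 mm above the bench). Origin: centre of the foot's underside.
- mini_pc: fixed light grey mini PC, 190 by 190 mm, top face 70 mm above the bench. Origin: centre of its underside, z up. In its top a seam 11 mm wide (a channel) runs straight from seam_start to seam_bend1, slants across the corner to seam_bend2, and runs on to seam_end. Channel floor: 7 to 31 mm below the top face, rising or falling up to 7 mm along the seam; unknown, to be felt.
- seam_start (a point): middle of the seam at its notch end, at the height of the top face; here the seam is widened outwards to a notch 22 mm long and 17.5 mm wide; the channel ends 11 mm beyond it
- seam_bend1 (a point): middle of the seam at the first bend, 85 mm from seam_start, at the height of the top face
- seam_bend2 (a point): middle of the seam at the second bend, 45 mm after the first, at the height of the top face
- seam_end (a point): middle of the seam at its plain end, 85 mm after seam_bend2, at the height of the top face; the channel ends 8 mm beyond it
- clip_a (a joint): first clip, a pale rounded hump across the channel, 33 mm long and 4 mm high above the channel floor, its crest 45 mm from seam_start towards seam_bend1. Value: how far it is pushed down, m; 0 up, 0.004 flush with the channel floor. It moves with about 2 N and stays where it is pushed.
- clip_b (a joint): second clip, like the first, its crest midway between seam_bend1 and seam_bend2
- clip_c (a joint): third clip, like the first, its crest 68 mm from seam_bend2 towards seam_end
- mug: white mug, 76 mm wide and 90 mm tall, a bystander; leave it alone
- bottle: white bottle, 60 mm across, 150 mm tall, a bystander; leave it alone
- fan: black square cooling fan, 92 mm, 25 mm thick, a bystander; leave it alone
Not all that is in view belongs to the job. What is shaped like the probe but turquoise or yellow is not meant.

How it is judged:
On the way, in this order (a step that is already met when the one before it is completed fails the run):
1. probe tip in the seam at the notch end, clips still up (horizontal distance between probe and seam_start below 0.012 m and z of probe in the frame of seam_start below -0.004 m and value of joint each of clip_a, clip_b, clip_c below 0.0015 m), for 0.1 s.
2. first clip pushed down with the tip in the seam, the other two still up (value of joint clip_a above 0.0032 m and z of probe in the frame of seam_start below -0.002 m and value of joint each of clip_b, clip_c below 0.0015 m), for 0.1 s.
3. second clip pushed down, the third still up (value of joint each of clip_a, clip_b above 0.0032 m and z of probe in the frame of seam_start below -0.002 m and value of joint clip_c below 0.0015 m), for 0.1 s.
4. third clip pushed down (value of joint each of clip_a, clip_b, clip_c above 0.0032 m), for 0.05 s.
At the end, for the whole second after the job is handed in: All three clips are pushed down by more than 3.2 mm of their 4 mm; the probe hangs in its stand by the collar, at rest, upright within 0.1 rad, its tip within 15 mm of the stand's axis and 15 to 25 mm above the bench; mug, bottle and fan are within 20 mm of where they were (all of step 4 and horizontal distance between probe and stand below 0.015 m and z of probe in the frame of stand between 0.015 and 0.025 m and angle between probe's own z axis and vertical below 0.1 rad and linear speed of probe below 0.02 m/s and distance of each of mug, bottle, fan from where it was at the start of the episode below 0.02 m); the robot touches nothing.
It fails at once if tip lifted out of the seam (less than 1.5 mm below the top face) after the first clip and before the third is down (value of joint clip_a above 0.0032 m and value of joint clip_c below 0.0032 m and z of probe in the frame of seam_start above -0.0015 m).
It fails at once if probe moving faster than 80 mm/s during the pass over the clips (value of joint clip_a above 0.0032 m and value of joint clip_c below 0.0032 m and linear speed of probe above 0.08 m/s).
It fails at once if probe pressed against the computer with more than 20 N during the pass over the clips (value of joint clip_a above 0.0015 m and value of joint clip_c below 0.0032 m and contact force between probe and mini_pc above 20 N).
It fails at once if probe pressed against the computer with more than 40 N at any time (contact force between probe and mini_pc above 40 N).
It also fails if it takes over 72 s, if anything falls off the work surface, if the arm or the gripper's body presses on something with over 40 N, if the wrist force passes 120 N, or if a joint passes its speed limit or range.

## Working session

There is one attempt and no reset: what is moved stays moved. The work goes in short steps, Python scripts to look and compute and a tool call to move; the robot and the scene stay as the last step left them, time stands still between calls to the robot, and variables do not carry over. Pictures are saved under pics/ and viewed, about 8 in all and at most 12, crops included, and the job is handed in when it is done.

Besides the shell and the picture viewer there is one more tool, called after "Request:" as a command line: name --pt "numbers of a row" for each row, then --argument value for the rest. carry_out: Moves the arm, as the interface text tells. Its arguments: {"type":"object","properties":{"offset":{"type":"array"},"twist":{"type":"array"},"grip":{"type":"number"},"newtons":{"type":"number"}},"required":["offset","twist"]}

```bash
ls; mkdir -p pics
cat > h.py <<'E'
import numpy as np, cv2
from scipy.spatial.transform import Rotation as R
from plant import get_state, snapshot, camera_params, job, r
def ray(cp,u,v):
    K=np.array(cp["camera_matrix"]); d=np.linalg.inv(K)@[u,v,1]
    d=np.array([d[0],-d[1],-d[2]])
    return np.array(cp["eye"]), rot(cp)@d
def rot(cp):
    o=np.array(cp["orientation"]); return o if o.shape==(3,3) else R.from_quat(o).as_matrix()
def plane(cp,u,v,z):
    e,d=ray(cp,u,v); return e+d*(z-e[2])/d[2]
def proj(cp,P):
    p=rot(cp).T@(np.array(P)-np.array(cp["eye"])); p=np.array(cp["camera_matrix"])@[p[0],-p[1],-p[2]]; return p[:2]/p[2]
def save(n,im): cv2.imwrite("pics/"+n,cv2.cvtColor(im,cv2.COLOR_RGB2BGR))
E
python3 - <<'E'
from h import *
a=snapshot("scene");b=snapshot("side")
np.save("scene.npy",a);np.save("side.npy",b)
save("scene.png",a);save("side.png",b)
for n in("scene","side"):print(n,camera_params(n))
print(get_state())
E
```

```text
pics
scene {'camera_matrix': array([[474.72988738,   0.        , 261.84368613],
       [  0.        , 474.72988738, 185.52721695],
       [  0.        ,   0.        ,   1.        ]]), 'eye': array([0.943446  , 0.47107574, 1.07134166]), 'orientation': array([0.10352314, 0.2614202 , 0.90179726, 0.32818307])}
side {'camera_matrix': array([[408.61639812,   0.        , 260.05516436],
       [  0.        , 408.61639812, 190.21132439],
       [  0.        ,   0.        ,   1.        ]]), 'eye': array([-0.11246518,  0.59814598,  0.96994872]), 'orientation': array([-0.14333353,  0.3484057 ,  0.84859623, -0.3714208 ])}
{'clock': 0.1, 'q': array([ 1.27880696,  0.68986569, -0.19451513,  1.56621329,  0.15730614,
        0.90251778, -0.21507763]), 'qd': array([-0.00052747, -0.0022988 , -0.00141909, -0.00316196,  0.00113572,
        0.001115  ,  0.0006893 ]), 'joint_torque': array([-3.49043272e-03, -5.28507328e+01, -1.27115417e+00, -1.53837758e+01,
       -5.24481351e-02,  2.03860611e-03,  5.52088704e-05]), 'tool_pos': array([ 0.19981101, -0.59161188,  0.23801872]), 'eef_rot': array([-0.57419419,  0.41275466, -0.41177701,  0.57478198]), 'contact_force': array([ 0.22000493, -0.28777295, -0.28179747]), 'moment': array([-0.00507897,  0.00579554, -0.02429686]), 'opening': 1.001760652622687}
```

View pics/scene.png

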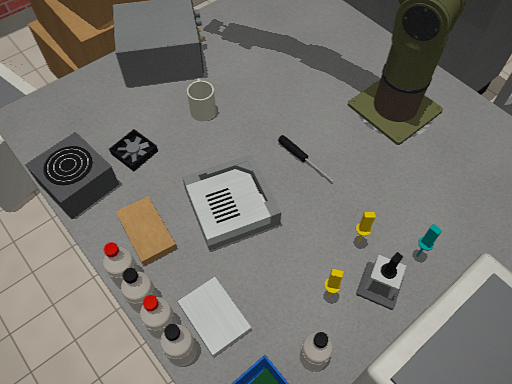

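View pics/side.png

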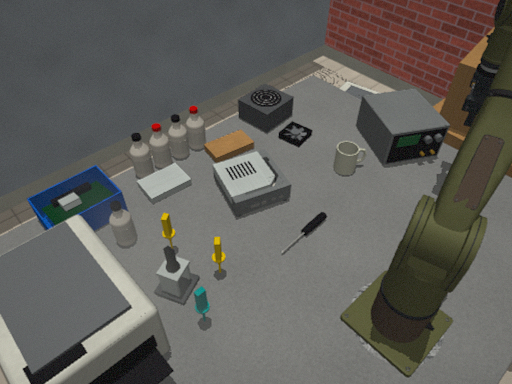

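The target is the black probe in the metal stand, at scene (391,268) and side (172,262). Possible confusions in the scene view are the yellow probes (367,222) and (334,280), the turquoise one (429,238), and the screwdriver (305,158). The mini PC is at (232,205), with the seam on its far/left edge. Next is a close crop.

Run:
```python
from h import *
a=np.load("scene.npy");b=np.load("side.npy")
f=lambda i,x,y,w,h:cv2.resize(i[y:y+h,x:x+w],(400,300),interpolation=cv2.INTER_CUBIC)
im=np.vstack([np.hstack([f(a,176,156,112,84),f(a,344,236,80,60+15)]),np.hstack([f(b,206,140,96,72),f(b,144,240,72,54+15)])])
save("crop.png",im)
cs,cd=camera_params("scene"),camera_params("side")
# guess stand/PC
print(plane(cs,386,272,.09),plane(cd,174,270,.09)); print(plane(cs,230,200,.07),plane(cd,250,178,.07))
```

```text
[0.46133161 0.34888242 0.09      ] [0.44525472 0.3543575  0.09      ]
[ 0.60469339 -0.02663112  0.07      ] [ 0.57929456 -0.02442415  0.07      ]
```

View pics/crop.png

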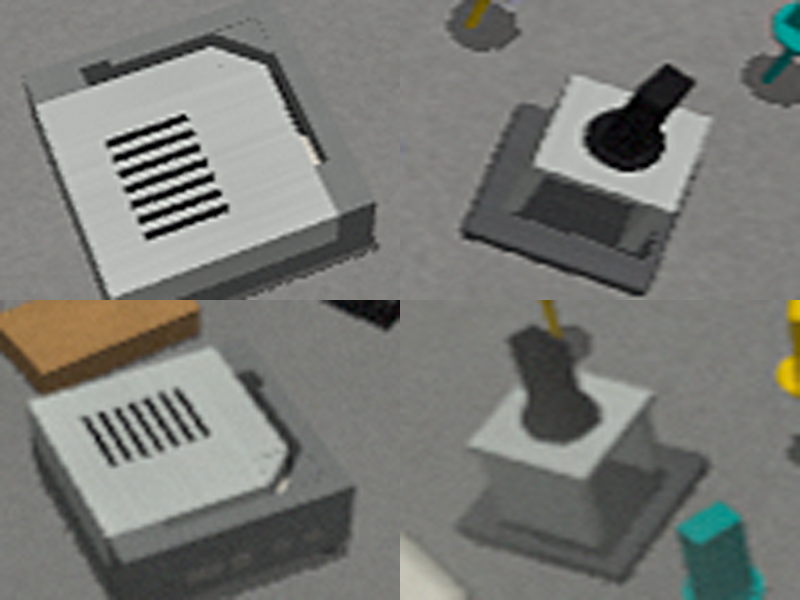

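The crop confirms a black handle and collar in the stand. The notch (wide) end is at scene about (203,176), bend1 about (236,168), bend2 about (252,176), and the end about (265,201), where a pale clip shows near (263,198).

Run:
```python
from h import *
cs,cd=camera_params("scene"),camera_params("side")
S=[plane(cs,*p,.09)[:2] for p in[(377,254.75),(406.4,265.5),(398,288.5),(370.6,278)]]
print("plate scene",np.round(S,3),np.mean(S,0),[np.degrees(np.arctan2(*(S[j]-S[i])[::-1])) for i,j in((0,1),(3,2),(1,2),(0,3))])
D=[plane(cd,*p,.09)[:2] for p in[(156.6,272.9),(177.3,280.2),(189.9,261.2)]]
print("plate side",np.round(D,3),(D[0]+D[2])/2)
for n,p in dict(start=(203,176),b1=(236,168),b2=(252,176),end=(265,201)).items(): print(n,plane(cs,*p,.07)[:2].round(3))
for n,p in dict(yel1=(365,235),yel2=(332,289),tq=(424,245)).items(): print(n,plane(cs,*p,.05)[:2].round(3))
cw=camera_params("wrist");s=get_state();T=R.from_quat(s["eef_rot"]).as_matrix()
print("T",T.round(3)); print("cam in tool",T.T@(cw["eye"]-s["tool_pos"])); print((T.T@rot(cw)).round(3),cw["camera_matrix"], r.grip_point_offset)
```

```text
plate scene [[0.446 0.308]
 [0.415 0.368]
 [0.47  0.391]
 [0.498 0.337]] [0.45708037 0.35088003] [np.float64(117.43926735987928), np.float64(117.05037142453409), np.float64(22.916787110724055), np.float64(28.70135438865731)]
plate side [[0.467 0.391]
 [0.415 0.365]
 [0.44  0.309]] [0.45362434 0.35020182]
start [ 0.613 -0.126]
b1 [ 0.534 -0.092]
b2 [ 0.518 -0.047]
end [0.54 0.03]
yel1 [0.409 0.248]
yel2 [0.566 0.293]
tq [0.32  0.356]
T [[ 0.32  -0.001  0.947]
 [-0.947  0.001  0.32 ]
 [-0.002 -1.    -0.   ]]
cam in tool [ 0.00057091 -0.14581292  0.08281161]
[[ 1.    -0.001  0.001]
 [ 0.001  0.318 -0.948]
 [ 0.001  0.948  0.318]] [[290.2855386    0.         254.5176513 ]
 [  0.         290.2855386  191.26483504]
 [  0.           0.           1.        ]] 0.0187
```

Request:
carry_out --pt "0.03 0.044 0" --pt "0.03 0.044 0" --pt "0.03 0.044 0" --pt "0.03 0.044 0" --pt "0.03 0.044 0" --pt "0.03 0.044 0" --pt "0.03 0.044 0" --pt "0.03 0.044 0" --twist '[1, 1, 1, 1, 1, 1, 1, 1]'

```text
clock: 1.1
tool_pos: [0.4407, -0.2386, 0.2386]
eef_rot: [0.602, -0.371, 0.371, -0.602]
contact_force: [0.2, -0.1, -0.7]
opening: 1.002
```

Request:
carry_out --pt "0.03 0.044 0" --pt "0.03 0.044 0" --pt "0.03 0.044 0" --pt "0.03 0.044 0" --pt "0 0 0" --pt "0 0 0" --twist '[0, 0, 0, 0, 0, 0]' --grip 0.06

```text
clock: 1.85
tool_pos: [0.5593, -0.0649, 0.2383]
eef_rot: [0.602, -0.372, 0.371, -0.601]
contact_force: [0.1, -0.0, -0.8]
opening: 0.684
```

Run:
```python
from h import *
import pickle
s=get_state();cw=camera_params("wrist");a=snapshot("wrist")
pickle.dump((cw,a,s),open("w1.pkl","wb"))
print(s["tool_pos"],s["qd"].round(3),s["clock"])
C=[(0.613,-0.126),(0.534,-0.092),(0.518,-0.047),(0.54,0.03)]
p=np.array([proj(cw,(*c,.07)) for c in C]);print(p.round())
x0,y0=p.min(0)-40;x1,y1=p.max(0)+40
x0,y0=max(0,int(x0)),max(0,int(y0));c=a[y0:int(y1),x0:int(x1)]
k=min(800/c.shape[1],600/c.shape[0]);print(x0,y0,k)
save("w1.png",cv2.resize(c,None,fx=k,fy=k,interpolation=cv2.INTER_CUBIC))
```

```text
[ 0.55927788 -0.06486993  0.238278  ] [ 0.028 -0.008  0.018  0.012  0.001  0.    -0.002] 1.85
[[326. 154.]
 [265. 201.]
 [224. 196.]
 [168. 149.]]
128 109 3.361344537815126
```

View pics/w1.png

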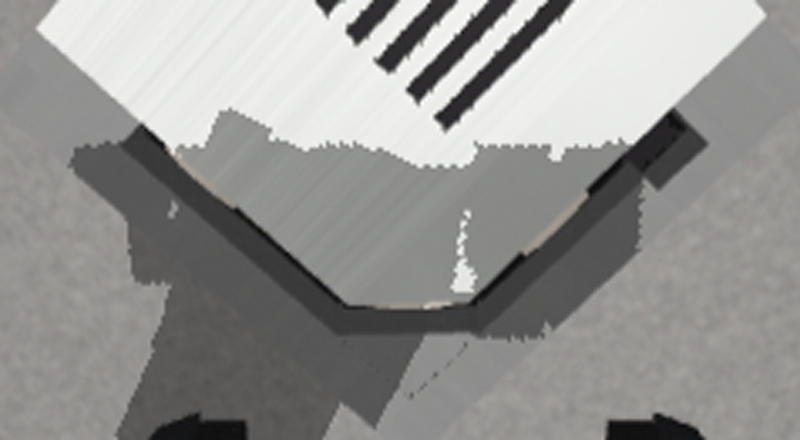

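The wrist view shows the seam clearly. The notch is at the right (crop 690,130), bend1 at about (475,319), bend2 at about (340,319), and the plain end at about (135,135). Three pale clips are visible. I'll fit the known polyline to these points.

Run:
```python
from h import *
import pickle
cw,a,s=pickle.load(open("w1.pkl","rb"))
k=3.361344537815126
px=lambda p:((p[0]+.5)/k-.5+128,(p[1]+.5)/k-.5+109)
W=lambda p:plane(cw,*px(p),.07)[:2]
I=[(675,110),(474,305),(345,305),(145,125)]; O=[None,(475,333),(335,333),(124,145)]
c=[(687,122),(475,319),(340,319),(134.5,135)]
M=np.array([W(p) for p in c])
print("inner-outer mm",[1e3*np.linalg.norm(W(i)-W(o)) for i,o in zip(I[1:],O[1:])])
print("lens",[1e3*np.linalg.norm(M[i+1]-M[i]) for i in range(3)])
q=.045/2**.5
# model coords: bend1 at 0, seg1 along +X into b1, turn 45 each
m=np.array([[-.096,0],[0,0],[q,q],[q,q+.093]])
def fit(m):
    A=m-m.mean(0);B=M-M.mean(0);U,_,V=np.linalg.svd(A.T@B);Rm=(U@V).T  # B=Rm A
    return Rm,M.mean(0)-Rm@m.mean(0)
for sg in(1,-1):
    mm=m*[1,sg];Rm,t=fit(mm);
    if np.linalg.det(Rm)<0: continue
    print("res mm",((mm@Rm.T+t-M)*1e3).round(2),"ang",np.degrees(np.arctan2(Rm[1,0],Rm[0,0])))
    P=np.array([[-.085,0],[0,0],[q,q*sg],[q,(q+.085)*sg]])@Rm.T+t
    print(P.round(4)); np.save("seam.npy",P)
# handle region guess check vs plate
```

```text
inner-outer mm [np.float64(10.33986171204248), np.float64(10.985873903073694), np.float64(9.874462129520046)]
lens [np.float64(95.58928707604653), np.float64(46.50809912253339), np.float64(90.84004475854917)]
res mm [[ 0.02  0.32]
 [-0.45  0.21]
 [-0.09 -1.3 ]
 [ 0.51  0.77]] ang 162.15915001348114
[[ 0.6135 -0.1229]
 [ 0.5325 -0.0969]
 [ 0.512  -0.0569]
 [ 0.538   0.024 ]]
```

Request:
carry_out --pt "-0.012 0.05 0.005" --pt "-0.013 0.052 0.005" --pt "-0.013 0.052 0" --pt "-0.013 0.052 0" --pt "-0.013 0.052 0" --pt "-0.013 0.052 0" --pt "-0.013 0.052 0" --pt "-0.014 0.052 0" --twist '[0, 0, 0, 0, 0, 0, 0, 0]'

```text
clock: 2.9
tool_pos: [0.4566, 0.3491, 0.2488]
eef_rot: [0.601, -0.372, 0.373, -0.601]
contact_force: [0.9, 0.0, -0.1]
opening: 0.684
```

Request:
carry_out --pt "0 0 0" --pt "0 0 0" --pt "0 0 0" --twist '[0, 0, 0]'

```text
clock: 3.28
tool_pos: [0.4573, 0.3472, 0.2487]
eef_rot: [0.602, -0.372, 0.373, -0.601]
contact_force: [1.1, -0.0, 1.1]
opening: 0.679
```

Run:
```python
from h import *
import pickle
s=get_state();cw=camera_params("wrist");a=snapshot("wrist")
pickle.dump((cw,a,s),open("w2.pkl","wb"))
print(s["tool_pos"],s["clock"],s["contact_force"])
p=proj(cw,(.455,.3505,.12));print(p,cw["eye"])
x0,y0=int(p[0]-90),int(max(0,p[1]-67));c=a[y0:y0+135,x0:x0+180];print(x0,y0,c.shape)
save("w2.png",cv2.resize(c,None,fx=4,fy=4,interpolation=cv2.INTER_CUBIC))
```

```text
[0.45726545 0.34717762 0.24873553] 3.275 [ 1.10955599 -0.01429765  1.07134936]
[249.97884144 182.74615545] [0.5315105  0.38378588 0.39452371]
159 115 (135, 180, 3)
```

View pics/w2.png

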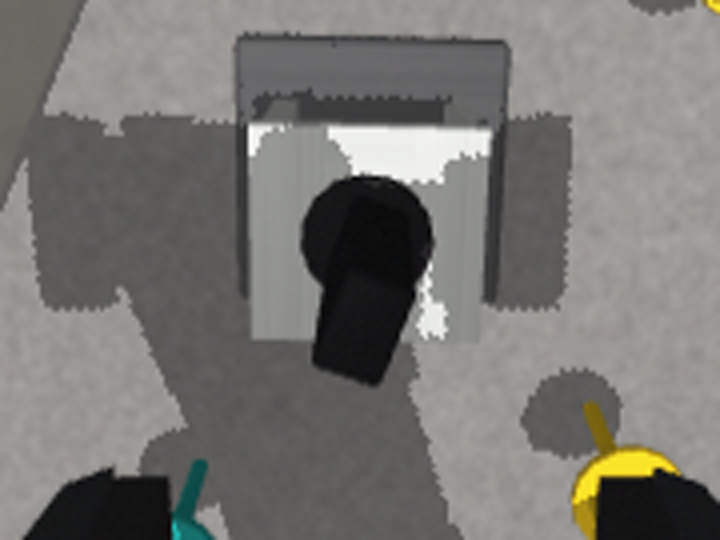

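The handle's top face is at crop (313,360), (378,386), (415,295), (340,270), tilted about 20° to the jaws. The plate corners are about (247,125), (492,128), (478,340), (252,340).

Run:
```python
from h import *
import pickle
cw,a,s=pickle.load(open("w2.pkl","rb"))
W=lambda p,z:plane(cw,p[0]/4+159-.4,p[1]/4+115-.4,z)[:2]
an=lambda d:np.degrees(np.arctan2(d[1],d[0]))
H=[W(p,.165) for p in[(313,360),(378,386),(415,295),(340,270)]]
print("handle c",np.mean(H,0)); 
for i,j in((0,1),(3,2),(0,3),(1,2)):print(1e3*np.linalg.norm(H[j]-H[i]),an(H[j]-H[i]))
Pl=[W(p,.09) for p in[(247,125),(492,128),(478,340),(252,340)]]
print("plate",np.mean(Pl,0),[1e3*np.linalg.norm(Pl[(i+1)%4]-Pl[i]) for i in range(4)],an(Pl[1]-Pl[0]))
c=a[115:250,159:339].astype(int);
print("collar c",W((368,241),.095))
T=R.from_quat(s["eef_rot"]).as_matrix();print("jaw",an(T[:2,0]),s["tool_pos"])
```

```text
handle c [0.45618102 0.35132712]
14.987584577688425 -86.9129898191559
16.442742628891562 -82.79769099546729
20.7670423176998 9.804808727143886
21.828140041182873 5.756275804643131
plate [0.4560217  0.35096335] [np.float64(64.42522979189974), np.float64(59.446098622266035), np.float64(63.13262970747878), np.float64(60.19666737755323)] -64.23782384347058
collar c [0.4562345  0.35076292]
jaw -63.55982526042069 [0.45726545 0.34717762 0.24873553]
```

Request:
carry_out --pt "0 0.002 0" --pt "-0.001 0.002 0" --pt "0 0 -0.03" --pt "0 0 -0.03" --pt "0 0 -0.01" --pt "0 0 0" --twist '[-10, -10, 0, 0, 0, 0]'

```text
clock: 4.08
tool_pos: [0.4554, 0.3531, 0.1787]
eef_rot: [0.528, -0.47, 0.47, -0.528]
contact_force: [0.4, -0.0, -0.3]
opening: 0.681
```

Request:
carry_out --pt "0.0005 -0.002 -0.02" --pt "0 0 -0.02" --pt "0 0 -0.02" --pt "0 0 -0.0135" --pt "0 0 0" --pt "0 0 0" --twist '[0, 0, 0, 0, 0, 0]'

```text
clock: 4.82
tool_pos: [0.4562, 0.3523, 0.1061]
eef_rot: [-0.528, 0.47, -0.47, 0.529]
contact_force: [0.6, 0.5, 0.8]
opening: 0.682
```

Request:
carry_out --pt "0 0 0" --pt "0 0 0" --pt "0 0 0" --pt "0 0 0" --pt "0 0 0" --twist '[0, 0, 0, 0, 0]' --grip 0.0 --newtons 50

```text
clock: 5.45
tool_pos: [0.4556, 0.3518, 0.1053]
eef_rot: [0.528, -0.47, 0.47, -0.528]
contact_force: [0.7, 0.5, 0.8]
opening: 0.179
```

Request:
carry_out --pt "0 0 0.01" --pt "0 0 0.02" --pt "0 0 0.02" --pt "0 0 0.02" --pt "0 0 0.02" --pt "0 0 0.02" --pt "0 0 0.01" --pt "0 0 0" --twist '[0, 0, 0, 0, 0, 0, 0, 0]'

```text
clock: 6.45
tool_pos: [0.4558, 0.3521, 0.2259]
eef_rot: [-0.528, 0.47, -0.47, 0.529]
contact_force: [0.1, -0.1, -1.4]
opening: 0.175
```

Request:
carry_out --pt "0.008 -0.024 0" --pt "0.012 -0.036 0" --pt "0.017 -0.051 0" --pt "0.017 -0.051 0" --pt "0.017 -0.051 0" --pt "0.017 -0.051 0" --pt "0.017 -0.051 0" --pt "0.017 -0.051 0" --twist '[0, 0, 0, 0, 0, 0, 0, 0]'

```text
clock: 7.45
tool_pos: [0.5774, -0.0158, 0.2243]
eef_rot: [0.529, -0.47, 0.47, -0.528]
contact_force: [0.8, 0.3, -0.9]
opening: 0.176
```

Request:
carry_out --pt "0.017 -0.051 0" --pt "0.012 -0.036 0" --pt "0.007 -0.021 0" --pt "0 0 0" --pt "0 0 0" --twist '[0, 0, 0, 0, 0]'

```text
clock: 8.07
tool_pos: [0.6132, -0.1193, 0.2249]
eef_rot: [-0.529, 0.47, -0.469, 0.529]
contact_force: [0.0, 0.0, -0.9]
opening: 0.178
```

Request:
carry_out --pt "0 -0.001 -0.015" --pt "0 -0.002 -0.02" --pt "0 0 -0.015" --pt "0 0 -0.008" --pt "0 0 0" --pt "0 0 0" --twist '[0, 0, 0, 0, 0, 0]'

```text
clock: 8.82
tool_pos: [0.614, -0.1251, 0.1678]
eef_rot: [-0.528, 0.47, -0.47, 0.528]
contact_force: [0.3, 0.2, -0.6]
opening: 0.179
```

Run:
```python
from h import *
import pickle
s=get_state();cw=camera_params("wrist");a=snapshot("wrist");b=snapshot("scene");d=snapshot("side")
pickle.dump((cw,a,s,b,d),open("w3.pkl","wb"))
print(s["tool_pos"],s["clock"],s["contact_force"])
P=np.load("seam.npy")
tip=s["tool_pos"]-[0,0,.0853]
out=[]
for n,c,i,h in(("w",cw,a,(66,100)),("sc",camera_params("scene"),b,(33,50)),("si",camera_params("side"),d,(33,50))):
    st=proj(c,(*P[0],.07));tp=proj(c,tip);x0,y0=int(st[0]-h[0]),int(st[1]-h[1]);
    x0=max(0,min(x0,512-2*h[0]));y0=max(0,min(y0,384-2*h[1]))
    k=400/(2*h[1]);print(n,x0,y0,k,"start",(st-[x0,y0])*k,"tip",(tp-[x0,y0])*k)
    out.append(cv2.resize(i[y0:y0+2*h[1],x0:x0+2*h[0]],(264,400),interpolation=cv2.INTER_CUBIC))
save("w3.png",np.hstack(out))
```

```text
[ 0.61404834 -0.12507274  0.16776658] 8.825 [ 0.26229812  0.20670262 -0.56126644]
w 185 92 2.0 start [133.20203409 201.90139091] tip [138.04230046 210.65334441]
sc 170 126 4.0 start [134.83134874 203.05605779] tip [130.29810607 190.35893227]
si 232 108 4.0 start [132.41003289 203.48022113] tip [134.1449104  190.63216819]
```

View pics/w3.png

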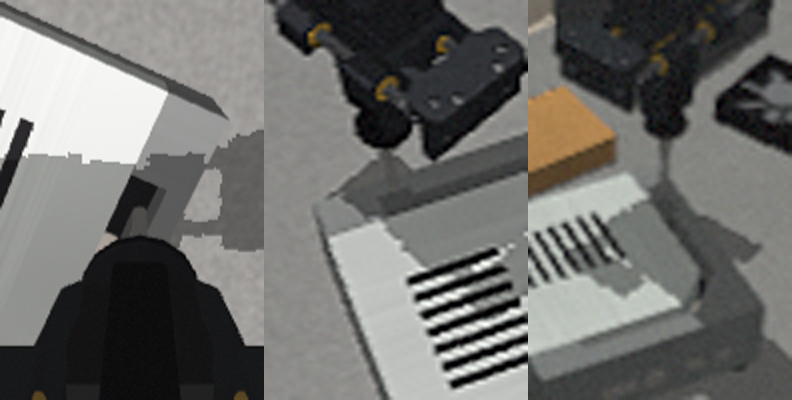

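The wrist view shows the tip at about (139,206), over the dark notch and slightly outward. The other two views agree. I'll lower to feel for the floor.

Request:
carry_out --pt "0 0.001 -0.006" --pt "0 0 -0.006" --pt "0 0 -0.006" --pt "0 0 0" --twist '[0, 0, 0, 0]'

```text
clock: 9.48
tool_pos: [0.613, -0.1241, 0.1484]
eef_rot: [0.529, -0.47, 0.47, -0.528]
contact_force: [-0.2, -0.5, -0.4]
opening: 0.177
```

Request:
carry_out --pt "0 0 -0.002" --pt "0 0 -0.002" --pt "0 0 0" --twist '[0, 0, 0]'

```text
clock: 9.85
tool_pos: [0.6135, -0.1241, 0.1452]
eef_rot: [0.528, -0.47, 0.47, -0.528]
contact_force: [-0.0, -0.7, -0.2]
opening: 0.176
```

Request:
carry_out --pt "0 0 -0.002" --pt "0 0 -0.002" --pt "0 0 0" --twist '[0, 0, 0]'

```text
clock: 10.22
tool_pos: [0.6134, -0.1241, 0.141]
eef_rot: [0.528, -0.47, 0.47, -0.528]
contact_force: [0.6, 0.5, -0.8]
opening: 0.176
```

Request:
carry_out --pt "0 0 -0.002" --pt "0 0 -0.002" --pt "0 0 0" --twist '[0, 0, 0]'

```text
clock: 10.6
tool_pos: [0.6134, -0.1241, 0.137]
eef_rot: [0.528, -0.47, 0.47, -0.528]
contact_force: [-0.3, 0.6, -1.1]
opening: 0.181
```

Request:
carry_out --pt "0 0 -0.002" --pt "0 0 -0.001" --pt "0 0 0" --twist '[0, 0, 0]'

```text
clock: 10.98
tool_pos: [0.6135, -0.1242, 0.1341]
eef_rot: [0.528, -0.47, 0.47, -0.528]
contact_force: [-0.2, -0.5, -1.1]
opening: 0.176
```

Request:
carry_out --pt "0 0 -0.001" --pt "0 0 -0.001" --pt "0 0 0" --twist '[0, 0, 0]'

```text
clock: 11.35
tool_pos: [0.6135, -0.1241, 0.1322]
eef_rot: [0.528, -0.47, 0.47, -0.528]
contact_force: [0.6, -0.2, -0.8]
opening: 0.176
```

Request:
carry_out --pt "0 0 -0.001" --pt "0 0 -0.001" --pt "0 0 0" --twist '[0, 0, 0]'

```text
clock: 11.72
tool_pos: [0.6135, -0.1241, 0.1301]
eef_rot: [0.528, -0.47, 0.47, -0.528]
contact_force: [0.3, 0.4, -1.5]
opening: 0.178
```

Request:
carry_out --pt "0 0 -0.001" --pt "0 0 -0.001" --pt "0 0 0" --twist '[0, 0, 0]'

```text
clock: 12.1
tool_pos: [0.6135, -0.1241, 0.1281]
eef_rot: [0.528, -0.47, 0.47, -0.528]
contact_force: [0.2, 0.7, -1.0]
opening: 0.18
```

Request:
carry_out --pt "0 0 -0.001" --pt "0 0 -0.0005" --pt "0 0 0" --twist '[0, 0, 0]'

```text
clock: 12.48
tool_pos: [0.6138, -0.1242, 0.1274]
eef_rot: [-0.528, 0.47, -0.47, 0.528]
contact_force: [-0.4, -0.0, 5.7]
opening: 0.181
```

Request:
carry_out --pt "0 0 -0.001" --pt "0 0 -0.0005" --pt "0 0 0" --twist '[0, 0, 0]'

```text
clock: 12.85
tool_pos: [0.614, -0.1241, 0.1269]
eef_rot: [-0.528, 0.47, -0.471, 0.528]
contact_force: [-2.6, 0.6, 13.1]
opening: 0.176
```

Request:
carry_out --pt "0 0 -0.0005" --pt "0 0 -0.0005" --pt "0 0 0" --twist '[0, 0, 0]'

```text
clock: 13.22
tool_pos: [0.614, -0.1241, 0.1265]
eef_rot: [-0.528, 0.47, -0.471, 0.528]
contact_force: [-3.4, 1.6, 16.5]
opening: 0.176
```

Contact with the floor is at TCP z ≈ 0.1277, and stiffness is about 5 N/mm. I'll ease off and start along the seam, direction (-0.953, 0.306).

Request:
carry_out --pt "0.0002 0.0007 0.0015" --pt "0.0002 0.0007 0.0008" --pt "-0.0024 0.0008 0" --pt "-0.0024 0.0008 0" --twist '[0, 0, 0, 0]'

```text
clock: 13.72
tool_pos: [0.6112, -0.1219, 0.1273]
eef_rot: [-0.527, 0.469, -0.472, 0.529]
contact_force: [2.5, -2.3, 5.0]
opening: 0.179
```

Request:
carry_out --pt "-0.0024 0.0008 0" --pt "-0.0024 0.0008 0" --pt "-0.0024 0.0008 0" --pt "-0.0024 0.0008 0" --twist '[0, 0, 0, 0]'

```text
clock: 14.22
tool_pos: [0.6015, -0.1176, 0.1273]
eef_rot: [-0.527, 0.469, -0.471, 0.529]
contact_force: [4.5, 0.3, 6.0]
opening: 0.177
```

Request:
carry_out --pt "-0.0024 0.0007 0" --pt "-0.0024 0.0007 0" --pt "-0.0024 0.0007 0" --pt "-0.0024 0.0007 0" --twist '[0, 0, 0, 0]'

```text
clock: 14.72
tool_pos: [0.5918, -0.1147, 0.1273]
eef_rot: [-0.527, 0.469, -0.471, 0.529]
contact_force: [3.7, -0.6, 6.3]
opening: 0.183
```

Request:
carry_out --pt "-0.0024 0.0008 0" --pt "-0.0024 0.0007 0" --pt "-0.0024 0.0008 0" --pt "-0.0024 0.0007 0" --twist '[0, 0, 0, 0]'

```text
clock: 15.22
tool_pos: [0.5827, -0.1118, 0.1274]
eef_rot: [-0.527, 0.469, -0.471, 0.53]
contact_force: [4.1, -1.6, 6.3]
opening: 0.179
```

Request:
carry_out --pt "-0.0024 0.0008 0" --pt "-0.0024 0.0007 0" --pt "-0.0024 0.0008 0" --pt "-0.0024 0.0007 0" --twist '[0, 0, 0, 0]'

```text
clock: 15.72
tool_pos: [0.5728, -0.1088, 0.1274]
eef_rot: [-0.527, 0.469, -0.471, 0.529]
contact_force: [4.1, -1.2, 6.4]
opening: 0.176
```

Request:
carry_out --pt "-0.0024 0.0008 0" --pt "-0.0024 0.0007 0" --pt "-0.0024 0.0008 0" --pt "-0.0024 0.0007 0" --twist '[0, 0, 0, 0]'

```text
clock: 16.23
tool_pos: [0.5632, -0.1058, 0.1273]
eef_rot: [-0.527, 0.469, -0.471, 0.529]
contact_force: [4.1, -0.8, 6.5]
opening: 0.177
```

Request:
carry_out --pt "-0.0024 0.0008 0" --pt "-0.0024 0.0007 0" --pt "-0.0024 0.0008 0" --pt "-0.0024 0.0007 0" --twist '[0, 0, 0, 0]'

```text
clock: 16.73
tool_pos: [0.5537, -0.1028, 0.1273]
eef_rot: [-0.527, 0.469, -0.471, 0.529]
contact_force: [4.0, -1.7, 6.1]
opening: 0.182
```

Request:
carry_out --pt "-0.0024 0.0008 0" --pt "-0.0024 0.0007 0" --pt "-0.0024 0.0008 0" --pt "-0.0024 0.0007 0" --twist '[0, 0, 0, 0]'

```text
clock: 17.23
tool_pos: [0.5441, -0.0998, 0.1273]
eef_rot: [-0.527, 0.469, -0.471, 0.529]
contact_force: [4.9, -1.8, 6.0]
opening: 0.174
```

Request:
carry_out --pt "-0.0024 0.0008 0" --pt "-0.0024 0.0007 0" --pt "-0.0024 0.0008 0" --pt "-0.0024 0.0007 0" --pt "-0.0018 0.0015 0" --twist '[0, 0, 0, 0, 0]'

```text
clock: 17.85
tool_pos: [0.5318, -0.0955, 0.1271]
eef_rot: [-0.528, 0.469, -0.471, 0.529]
contact_force: [1.6, -2.3, 6.7]
opening: 0.179
```

Request:
carry_out --pt "-0.0012 0.0022 0" --pt "-0.0011 0.0022 0" --pt "-0.0011 0.0022 0" --pt "-0.0012 0.0022 0" --twist '[0, 0, 0, 0]'

```text
clock: 18.35
tool_pos: [0.5268, -0.0886, 0.1271]
eef_rot: [0.528, -0.469, 0.472, -0.528]
contact_force: [2.7, -5.3, 8.0]
opening: 0.182
```

Request:
carry_out --pt "-0.0011 0.0022 0.0002" --pt "-0.0011 0.0022 0.0002" --pt "-0.0011 0.0022 0" --pt "-0.0011 0.0022 0" --twist '[0, 0, 0, 0]'

```text
clock: 18.85
tool_pos: [0.5215, -0.0792, 0.1272]
eef_rot: [0.528, -0.47, 0.471, -0.528]
contact_force: [2.6, -4.2, 5.7]
opening: 0.178
```

Request:
carry_out --pt "-0.0011 0.0022 -0.0001" --pt "-0.0011 0.0022 -0.0001" --pt "-0.0011 0.0022 0" --pt "-0.0011 0.0022 0" --twist '[0, 0, 0, 0]'

```text
clock: 19.35
tool_pos: [0.5173, -0.0707, 0.1271]
eef_rot: [0.528, -0.47, 0.471, -0.528]
contact_force: [2.3, -5.0, 8.0]
opening: 0.18
```

Request:
carry_out --pt "-0.0007 0.0024 0.0002" --pt "-0.0007 0.0024 0.0001" --pt "-0.0008 0.0024 0" --pt "-0.0008 0.0024 0" --twist '[0, 0, 0, 0]'

```text
clock: 19.85
tool_pos: [0.5136, -0.0611, 0.1272]
eef_rot: [0.529, -0.47, 0.471, -0.527]
contact_force: [2.3, -4.2, 6.1]
opening: 0.177
```

Request:
carry_out --pt "-0.0008 0.0023 0" --pt "-0.0006 0.0024 0" --pt "0.0002 0.0024 0" --pt "0.0008 0.0024 0" --twist '[0, 0, 0, 0]'

```text
clock: 20.35
tool_pos: [0.5119, -0.0525, 0.1272]
eef_rot: [0.529, -0.471, 0.47, -0.526]
contact_force: [-0.7, -6.1, 9.4]
opening: 0.18
```

Request:
carry_out --pt "0.0008 0.0024 0.0003" --pt "0.0009 0.0024 0.0003" --pt "0.0008 0.0024 0.0001" --pt "0.0008 0.0024 0.0001" --twist '[0, 0, 0, 0]'

```text
clock: 20.85
tool_pos: [0.514, -0.0425, 0.1274]
eef_rot: [0.53, -0.472, 0.469, -0.526]
contact_force: [-1.2, -5.1, 7.5]
opening: 0.178
```

Request:
carry_out --pt "0.0012 0.0023 0.0003" --pt "0.0012 0.0023 0.0002" --pt "0.001 0.0023 0.0001" --pt "0.001 0.0023 0" --twist '[0, 0, 0, 0]'

```text
clock: 21.35
tool_pos: [0.5211, -0.0303, 0.1281]
eef_rot: [-0.528, 0.47, -0.469, 0.528]
contact_force: [-0.4, 0.5, 1.0]
opening: 0.177
```

Request:
carry_out --pt "0.0004 0.0022 -0.0004" --pt "0.0005 0.0022 -0.0004" --pt "0.0006 0.0022 -0.0002" --pt "0.0007 0.0022 0" --twist '[0, 0, 0, 0]'

```text
clock: 21.85
tool_pos: [0.5237, -0.0232, 0.1276]
eef_rot: [0.528, -0.47, 0.471, -0.528]
contact_force: [0.0, -3.1, 6.3]
opening: 0.179
```

Request:
carry_out --pt "0.0006 0.0024 0" --pt "0.0006 0.0024 0" --pt "0.0007 0.0024 0" --pt "0.0007 0.0024 0" --twist '[0, 0, 0, 0]'

```text
clock: 22.35
tool_pos: [0.5263, -0.0135, 0.1276]
eef_rot: [0.528, -0.47, 0.47, -0.528]
contact_force: [-0.7, -4.7, 5.6]
opening: 0.176
```

Request:
carry_out --pt "0.0006 0.0024 0" --pt "0.0007 0.0024 0" --pt "0.0007 0.0024 0" --pt "0.0008 0.0024 0" --twist '[0, 0, 0, 0]'

```text
clock: 22.85
tool_pos: [0.5288, -0.0047, 0.1277]
eef_rot: [0.529, -0.47, 0.471, -0.527]
contact_force: [-2.3, -5.1, 6.3]
opening: 0.179
```

Request:
carry_out --pt "0.0007 0.0024 0" --pt "0.0007 0.0024 0" --pt "0.0008 0.0024 0" --pt "0.0007 0.0024 0" --twist '[0, 0, 0, 0]'

```text
clock: 23.35
tool_pos: [0.5318, 0.0052, 0.1277]
eef_rot: [0.528, -0.47, 0.471, -0.528]
contact_force: [-1.5, -3.8, 7.0]
opening: 0.178
```

Request:
carry_out --pt "0.0007 0.0024 0" --pt "0.0007 0.0024 0" --pt "0.0008 0.0024 0" --pt "0.0007 0.0024 0" --twist '[0, 0, 0, 0]'

```text
clock: 23.85
tool_pos: [0.5347, 0.015, 0.1277]
eef_rot: [0.528, -0.47, 0.471, -0.528]
contact_force: [-2.6, -4.1, 6.2]
opening: 0.175
```

Request:
carry_out --pt "0.0007 0.0024 0" --pt "0.0007 0.0024 0" --pt "0.0008 0.0022 0" --pt "0 0 0" --twist '[0, 0, 0, 0]'

```text
clock: 24.35
tool_pos: [0.5371, 0.0229, 0.1277]
eef_rot: [0.528, -0.47, 0.47, -0.528]
contact_force: [-1.6, -2.6, 6.7]
opening: 0.177
```

Request:
carry_out --pt "0 -0.0005 0.005" --pt "0 0 0.01" --pt "0 0 0.015" --pt "0 0 0.02" --pt "0 0 0.02" --pt "0 0 0.02" --pt "0 0 0.008" --pt "0 0 0" --twist '[0, 0, 0, 0, 0, 0, 0, 0]'

```text
clock: 25.35
tool_pos: [0.5374, 0.0225, 0.2261]
eef_rot: [-0.528, 0.47, -0.47, 0.529]
contact_force: [-0.6, 0.6, -0.8]
opening: 0.176
```

Run:
```python
from h import *
s=get_state();cw=camera_params("wrist");a=snapshot("wrist");b=snapshot("scene");d=snapshot("side")
print(s["tool_pos"],s["clock"],s["contact_force"])
cs,cd=camera_params("scene"),camera_params("side")
P=np.load("seam.npy")
def crop(c,i,p,h):
    q=proj(c,p);x=int(np.clip(q[0]-h,0,512-2*h));y=int(np.clip(q[1]-h*.75,0,384-int(1.5*h)))
    return cv2.resize(i[y:y+int(1.5*h),x:x+2*h],(400,300),interpolation=cv2.INTER_CUBIC)
m=(*P.mean(0),.07)
tip=s["tool_pos"]-[0,0,.07]
save("w4.png",np.vstack([np.hstack([crop(cw,a,m,130),crop(cs,b,m,56)]),np.hstack([crop(cd,d,m,48),crop(cd,d,tip,40)])]))
```

```text
[0.53735329 0.02249861 0.2260872 ] 25.35 [-0.58559765  0.61153797 -0.78949107]
```

View pics/w4.png

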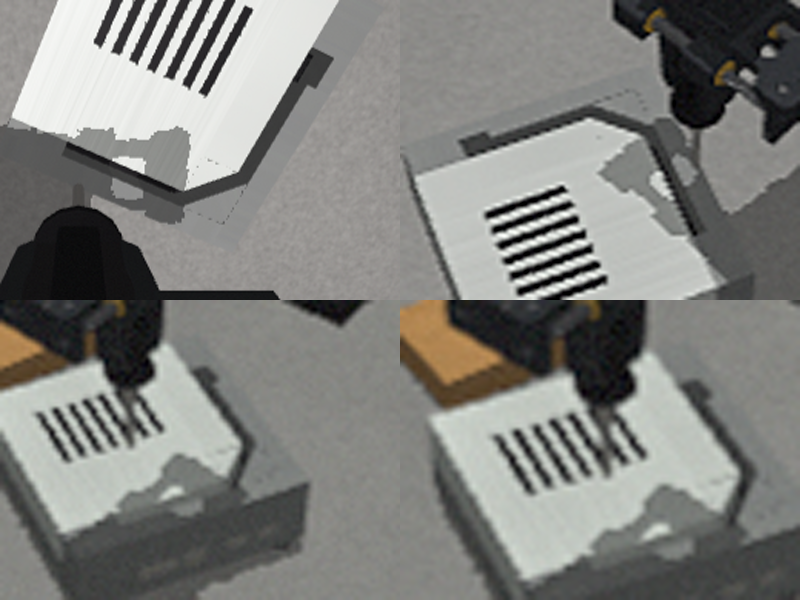

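The pale clips can no longer be seen in the seam in any view, and the probe is still gripped upright. I'll return it to the stand.

Request:
carry_out --pt "-0.006 0.024 0" --pt "-0.011 0.046 0" --pt "-0.012 0.05 0" --pt "-0.012 0.05 0" --pt "-0.012 0.05 0" --pt "-0.012 0.05 0" --pt "-0.011 0.04 0" --pt "-0.005 0.02 0" --twist '[0, 0, 0, 0, 0, 0, 0, 0]'

```text
clock: 26.5
tool_pos: [0.4544, 0.3548, 0.2246]
eef_rot: [0.529, -0.47, 0.469, -0.529]
contact_force: [0.4, -0.2, 0.3]
opening: 0.177
```

Request:
carry_out --pt "0 0 0" --pt "0 0 0" --pt "0 0 0" --twist '[0, 0, 0]'

```text
clock: 26.88
tool_pos: [0.4571, 0.3501, 0.2255]
eef_rot: [0.528, -0.471, 0.471, -0.527]
contact_force: [0.7, 0.3, -1.1]
opening: 0.18
```

Hole clearance is about 9 mm a side at the tip, so I'll correct by 1 mm and lower until the collar seats.

Request:
carry_out --pt "-0.001 0.001 -0.01" --pt "0 0 -0.02" --pt "0 0 -0.01" --pt "0 0 0" --pt "0 0 0" --twist '[0, 0, 0, 0, 0]'

```text
clock: 27.5
tool_pos: [0.4555, 0.3535, 0.1858]
eef_rot: [-0.528, 0.47, -0.47, 0.528]
contact_force: [-0.0, -0.1, -1.0]
opening: 0.175
```

Run:
```python
from h import *
b=snapshot("scene");d=snapshot("side");s=get_state();print(s["tool_pos"])
o=[]
for n,i in(("scene",b),("side",d)):
    q=proj(camera_params(n),(.456,.351,.1));x,y=int(q[0]-32),int(q[1]-32)
    o.append(cv2.resize(i[y:y+64,x:x+64],(400,400),interpolation=cv2.INTER_CUBIC))
save("w5.png",np.hstack(o))
```

```text
[0.45543482 0.35362908 0.18601533]
```

View pics/w5.png

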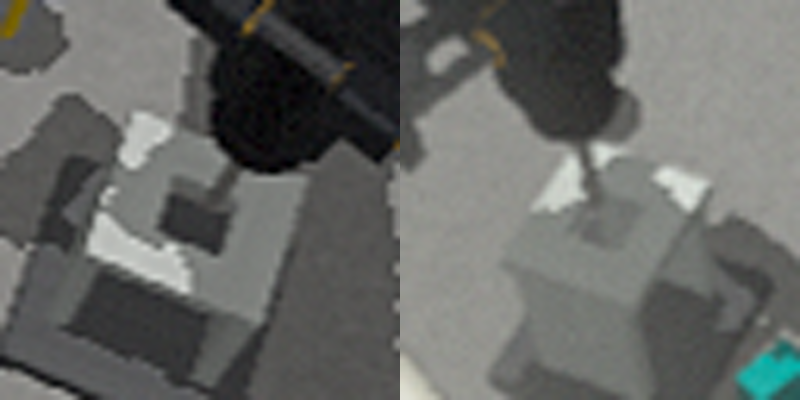

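The tip is over the square hole in both views.

Request:
carry_out --pt "0 -0.001 -0.01" --pt "0 -0.001 -0.015" --pt "0 0 -0.02" --pt "0 0 -0.015" --pt "0 0 -0.01" --pt "0 0 -0.006" --pt "0 0 0" --twist '[0, 0, 0, 0, 0, 0, 0]'

```text
clock: 28.48
tool_pos: [0.455, 0.3513, 0.1092]
eef_rot: [0.528, -0.47, 0.47, -0.528]
contact_force: [-0.8, 0.2, 0.2]
opening: 0.178
```

Request:
carry_out --pt "0 0 -0.002" --pt "0 0 -0.002" --pt "0 0 0" --twist '[0, 0, 0]'

```text
clock: 28.85
tool_pos: [0.4551, 0.3514, 0.1055]
eef_rot: [-0.528, 0.47, -0.47, 0.528]
contact_force: [-0.4, 0.9, -0.5]
opening: 0.18
```

Request:
carry_out --pt "0 0 -0.0005" --pt "0 0 -0.0005" --pt "0 0 0" --twist '[0, 0, 0]'

```text
clock: 29.22
tool_pos: [0.4552, 0.3514, 0.1052]
eef_rot: [-0.528, 0.47, -0.47, 0.528]
contact_force: [-0.7, -1.2, 5.7]
opening: 0.176
```

The collar is seated (about 6 N). I'll release and retreat.

Request:
carry_out --pt "0 0 0.0005" --pt "0 0 0" --pt "0 0 0" --pt "0 0 0" --pt "0 0 0" --twist '[0, 0, 0, 0, 0]' --grip 0.055

```text
clock: 29.85
tool_pos: [0.4551, 0.3514, 0.1049]
eef_rot: [0.528, -0.47, 0.47, -0.528]
contact_force: [-0.7, 0.1, 0.2]
opening: 0.623
```

Request:
carry_out --pt "0 0 0.015" --pt "0 0 0.02" --pt "0 0 0.03" --pt "0 0 0.03" --pt "0 0 0.03" --pt "0 0 0.02" --pt "0 0 0" --pt "0 0 0" --twist '[0, 0, 0, 0, 0, 0, 0, 0]'

```text
clock: 30.85
tool_pos: [0.4546, 0.351, 0.2496]
eef_rot: [0.529, -0.47, 0.47, -0.528]
contact_force: [-0.5, -0.3, -1.0]
opening: 0.626
```

Run:
```python
from h import *
s=get_state();cw=camera_params("wrist");a=snapshot("wrist");b=snapshot("scene");d=snapshot("side");print(s["tool_pos"],s["clock"],s["opening"])
def crop(c,i,p,h):
    q=proj(c,p);x=int(np.clip(q[0]-h,0,511-2*h));y=int(np.clip(q[1]-h*.75,0,383-int(1.5*h)));print(x,y)
    return cv2.resize(i[y:y+int(1.5*h),x:x+2*h],(400,300),interpolation=cv2.INTER_CUBIC)
p=(.456,.351,.1)
m=(.565,-.05,.07)
cs,cd=camera_params("scene"),camera_params("side")
save("w6.png",np.vstack([np.hstack([crop(cw,a,p,80),crop(cd,d,p,40)]),np.hstack([crop(cs,b,m,50),crop(cd,d,m,50)])]))
a0=np.load("scene.npy").astype(int)
for n,(x,y) in dict(mug=(202,100),fan=(133,150),bottle=(317,348)).items():
    q=np.s_[y-24:y+24,x-20:x+20];print(n,"mean diff",abs(b[q].astype(int)-a0[q]).mean())
```

```text
[0.45464268 0.351048   0.24963345] 30.85 0.6257752599610443
174 115
132 234
186 147
208 139
mug mean diff 5.291493055555556
fan mean diff 5.068576388888889
bottle mean diff 5.424826388888889
```

View pics/w6.png

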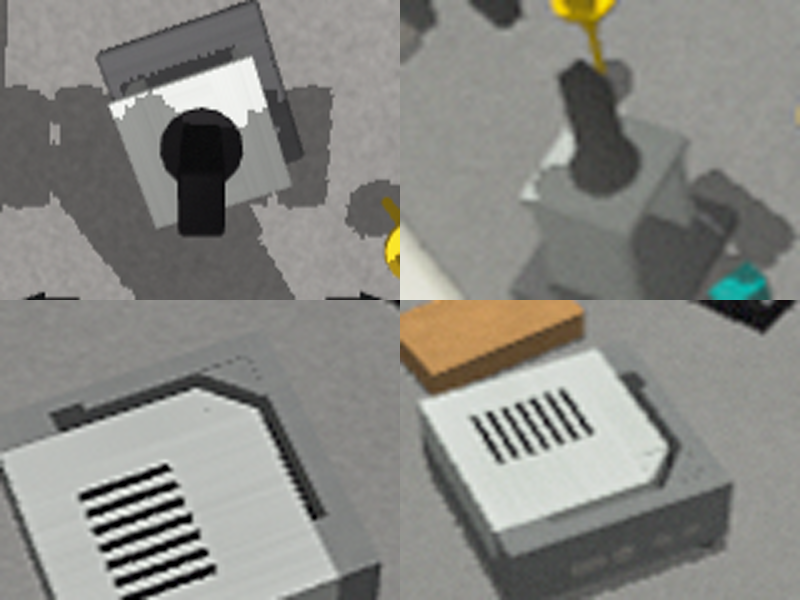

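The probe hangs upright by its collar, centred in the plate. The seam shows no clip, and the bystanders differ only by image noise. I'm handing in.

```bash
python3 -c "
from h import *
print(job.finish_job())"
```

```text
the job is handed in; nothing more can be done
None
```

I took the black probe from its stand and set its tip in the notch, feeling the channel floor about 27.6 mm down. I slid it at about 2 cm/s in one pass over all three clips, hung it back by its collar, and handed the job in at about 31 s. No verdict was reported.

**Last checks:**
- **Clips:** none can be seen standing in the seam in the scene or side views. Tip height stayed constant over all three crests, so they should be flush, but I could not read their values.
- **Probe:** it hangs upright and centred in the stand, with the gripper open and about 145 mm above its grasping height.
- **Bystanders:** the mug, fan and bottle show only noise-level picture differences.

**Irregularities:**
- **Felt force during the pass:** readings at the end of each move were about 5–9 N upward, a little above the 5 N asked.
- **Slip after the second bend:** the tool stuck, then moved about 12 mm in one half-second move instead of the commanded 9 mm, and the force fell to 1 N. The tip stayed some 27 mm deep in the seam, but its peak speed was not measured.
- **First touch:** I pressed up to about 17 N on the floor at the notch, before any clip was touched.

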